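# Jam the loose splash screen with a wedge

### The job

The splash screen swings loose on its post: swing it by its red tab until it stands right over the orange line on its base board, then lay the green wedge on the board and slide it, thin end first, under the screen's free end and work it in along the line by feel until it jams the screen firmly, without straining the hinge, and let go of the wedge. Finally press sideways on the red tab for a moment with a few newtons to check that the screen stays put over the line, then leave everything alone; disturb nothing else on the bench.

Things in the scene. Friction and masses are not known exactly. Their poses are not given: they have to be found in the camera images.
- post (a point): the fixed stand: a 16 mm post, 176 mm tall, on an 80 mm square, 6 mm thick foot plate, on a flat grey board 140 x 410 mm whose top lies 24 mm above the worktop. This point: on the post's axis at the board's top. Axes: z up; y points along the orange line, a 16 mm wide flat tape on the board, 40 to 350 mm from the post's axis. The board's end lies 360 mm from it. Place and direction vary
- screen (a joint): angle of the splash screen about the post, rad: 0 = right over the orange line; positive = free end swung to the stand's +x side (away from the robot), clockwise from above. Range -0.9 to 0.9; about 0.04 N m of friction, stays where it is left. A clear pane in an aluminium frame, 12 mm thick, from 20 to 170 mm from the post's axis; top rail 141 mm above the board (4 mm more or less)
- line_mark (a point): point fixed on the orange line at the board's top, 170 mm from the post's axis: below the screen's free end once it stands over the line. Axes as the post's. The screen's bottom rail is 14 mm thick; the gap between it and the board is 7 to 15 mm, differs from start to start and is not measured; the hinge yields upwards like a spring of 40 N/mm
- tab_mark (a point): point fixed on the orange line at the board's top, 135 mm from the post's axis: below the centre of the screen's red tab once the screen stands over the line. The tab on the top rail is 12 mm thick (across the screen), 30 mm long (along it), and reaches from 141 up to 176 mm above the board (4 mm more or less)
- wedge: green wedge, 150 mm long, 26 mm wide, about 0.12 kg, lying flat on the worktop. Origin: on its underside, midway along; x to the thin end, z up. The last 50 mm at the thick end are a block 24 mm high (grip it firmly across the 26 mm; balances 17 mm from the block's centre); from there the top slopes evenly to 4 mm at the thin end over 100 mm. Friction about 0.6 (0.8 to 1.2 times that)
- wedge_tail (a point): centre of the wedge's grip block, 50 mm from the wedge's origin towards the thick end, 12 mm above its underside; axes as the wedge's. Driving it along its length until the push reaches 16 to 20 N jams it well (6 to 16 N up against the screen) and it then stays; under 5 N it is not firm, over 25 N between wedge and screen strains the hinge
- petri_dish: bystander: round clear dish, 91 mm across, 16 mm high; origin under its centre
- well_plate: bystander: clear plate with 96 wells, 86 x 128 x 15 mm; origin under its centre
Mind the look-alikes: they are no part of the job. Of the things like the wedge, leave any that is blue; of the rest the larger one is meant.

How it is judged:
By the outcome, as a careful person would: the job done as asked, in the order asked, and still so for the second after the job is handed in, with the robot touching nothing.
It also fails if it takes over 72 s, if anything falls off the work surface, if the arm or the gripper's body presses on something with over 40 N, if the wrist force passes 120 N, or if a joint passes its speed limit or range.

### The arm

A 6-joint arm with a two-finger parallel gripper is mounted at the origin on a cart in front of the work surface, level with it; the furniture and walls round the work are solid. World frame = base frame: x ahead of the robot, y to its left, z up, the work surface at z = 0. Lengths are in m, angles in rad, forces in N, time in s.
With the tool pointing down it reaches from about 0.275 to 0.725 m from the base axis. Payload 15.9 kg.
Tool frame: the origin (TCP) lies on the centre line of the jaws, within the pads' length; the fingertips stand 8 mm ahead of it and the grasp point (between the pads) lies 11 mm behind it; y points along the fingers, x is the direction in which the jaws open and shut, and the axes are right-handed (so a half turn about y gives the same grasp; the last joint's range is limited). The gripper opens to 85 mm and grips with 20 to 120 N. Pads are 22 mm wide; open, the fingers measure 114 mm over their backs; the gripper's body (76 mm by 85 mm) begins 54 mm behind the grasp point. The pads swing forward as they close: fully open they stand 13 mm farther back than shut.
Start: joints at [1.2, 0.213, -0.034, 1.323, 0, 1.571], TCP at [0.181, 0.466, 0.212] pointing down, gripper open.
Joint ranges: [-2.98, 2.98], [-0.74, 1.72], [-1.14, 1.35], [-2.1, 2.04], [-1.57, 1.44], [-3.14, 3.14]. Speed limits (rad/s): [1.89, 1.89, 2.39, 2.57, 3.14, 3.14].

### API

Orientations are given as a 3x3 rotation matrix whose columns are the frame's x, y, z axes.
In Python, from workcell import * gives the robot as it stands.
- The arm moves only by the shell command python3 -m inch 'ROWS' [OPENING] [FORCE]. ROWS is JSON, a list of rows, each a list of 4 numbers: the shift along the world's x, y, z in units of 25 mm (1.0 is 25 mm), then the turn about the world's z in units of 5 degrees (1.0 is 5 degrees). A call has 1 to 10 rows; each row is the pose to reach, as a shift and turn from the pose measured when the call began; what a row does not reach only later rows make up. A row lasts 1/10 s, in which the tool goes at most 50 mm and 8.59 degrees, less where a joint would pass 70% of its speed; a pose out of reach is approached as far as the arm can. A call with a gripper value outside its range is refused whole. OPENING is the opening in per cent of the stroke, from 0 (shut) to 100 (fully open), set as the call begins (- or left out, the last holds). The fingers move at their own pace and stop on an object; FORCE is the grip in N (left out, the last holds). Time passes only in rows, so rows that repeat a pose let the fingers close. It gives the time, the measured TCP pose, the force and the opening at its end, in the units of the state.
- get_state(): the state, without advancing time (a new reading comes with each control period).
- camera(name): name is "scene" or "top"; returns a dict with "image" (384x512x3 uint8, red, green, blue), "range_z" (384x512 float32, m along the optical axis (not along the pixel's ray), 0 where there is no reading), "fx", "fy", "cx", "cy" (pixels), "camera_from_world" (4x4, takes a point from world to camera coordinates). Camera axes: x right, y down, z forward; pixel columns grow to the right and rows downward; lengths in m; the calibration is good to about 2 mm. A picture is of the moment at which its call begins.
- job_done(): hands the job in, once; it reports no verdict.
Trained networks look in the newest picture that a camera, given by its name, has taken for a name from the list of things; names that differ only in an ending like _2 or _b are one class to them, and where a whole thing is asked for, a point or a joint stands for the part that bears it (a point fixed in the world has none). Each returns a list of dicts, best first, with "conf" (0 to 1); they miss things now and then, are a little off and sometimes report something else, mostly with a low value. They report only what shows in the picture. A call takes as long as a camera call. They do not tell look-alikes from the thing itself.
- spot_in(camera, query): "uv" ([column, row] in pixels, amid what is visible of it).
- cut_out(camera, query): "region" (384x512 bool, what is visible of it) and "uv" ([column, row] in pixels, amid what is visible of it).
The state is a dict: "time": time; "qpos": joint angles; "joint_velocities": joint speeds; "tau": joint torques, N m; "ee_pos": TCP position; "tcp_rot": TCP orientation; "wrist_force": force on the tool from outside, world axes, zero at the start; "torque": the same for the moment, N m; "opening": finger opening in m.
Only numpy, scipy, OpenCV 4.12 (cv2) and the standard library are available. Lean on these libraries where they do the work, as an engineer would, in place of code of your own. Each camera call takes 0.05 s, during which the arm holds its last target.

## Working session

There is one attempt and no reset: what is moved stays moved. The work goes in short steps, Python scripts to look and compute and a shell command to move; the robot and the scene stay as the last step left them, time stands still between calls to the robot, and variables do not carry over. Pictures are saved under pics/ and viewed, and the job is handed in when it is done.

```bash
ls; mkdir -p pics
python3 - <<'E'
from workcell import *
import cv2,numpy as np
s=get_state();print({k:np.round(v,3).tolist() for k,v in s.items()})
for n in("scene","top"):
    c=camera(n);np.savez(f"{n}0.npz",**c)
    print(n,c["fx"],c["cx"],c["cy"],np.round(c["camera_from_world"],3).tolist())
    cv2.imwrite(f"pics/{n}0.png",c["image"][:,:,::-1])
    for q in["post","screen","wedge","wedge_tail","tab_mark","petri_dish","well_plate"]:
        print(q,[(round(d["conf"],2),np.round(d["uv"]).tolist()) for d in spot_in(n,q)])
E
```

```text
pics
{'time': 0.0, 'qpos': [1.2, 0.213, -0.035, 1.323, 0.0, 1.571], 'joint_velocities': [0.0, 0.002, -0.0, 0.001, 0.001, -0.0], 'tau': [-0.003, -68.615, 48.712, 0.018, -0.0, 0.0], 'ee_pos': [0.181, 0.466, 0.211], 'tcp_rot': [[0.362, -0.0, -0.932], [0.932, -0.001, 0.362], [-0.001, -1.0, 0.0]], 'wrist_force': [0.524, -0.394, 0.151], 'torque': [-0.003, -0.018, -0.004], 'opening': 0.085}
scene 417.44024077283177 258.5377006204971 190.97615759096027 [[0.831, -0.556, 0.002, -0.584], [-0.324, -0.486, -0.812, 0.124], [0.452, 0.674, -0.584, 1.318], [0.0, 0.0, 0.0, 1.0]]
post [(0.94, [185.0, 152.0])]
screen [(0.63, [196.0, 130.0]), (0.25, [184.0, 156.0])]
wedge [(0.73, [332.0, 322.0]), (0.57, [228.0, 213.0])]
wedge_tail [(0.84, [225.0, 218.0]), (0.67, [330.0, 324.0]), (0.5, [221.0, 195.0])]
tab_mark [(0.6, [185.0, 156.0])]
petri_dish [(0.65, [236.0, 141.0])]
well_plate [(0.89, [261.0, 153.0])]
top 351.9340651322853 255.82760014853264 190.42022600145106 [[-0.003, -1.0, -0.006, -0.204], [-0.984, 0.004, -0.18, 0.587], [0.18, 0.005, -0.984, 1.316], [0.0, 0.0, 0.0, 1.0]]
post []
screen [(0.77, [153.0, 205.0])]
wedge [(0.77, [258.0, 235.0]), (0.59, [385.0, 230.0])]
wedge_tail [(0.78, [258.0, 235.0]), (0.69, [224.0, 222.0]), (0.68, [386.0, 229.0])]
tab_mark [(0.73, [142.0, 219.0])]
petri_dish [(0.86, [157.0, 158.0])]
well_plate [(0.84, [197.0, 161.0])]
```

Run:
```python
import cv2
for n in("scene","top"):
    i=cv2.imread(f"pics/{n}0.png")
    cv2.imwrite(f"pics/{n}0b.png",cv2.resize(i,(800,600),interpolation=cv2.INTER_CUBIC))
```

```text
(no output)
```

View pics/scene0b.png

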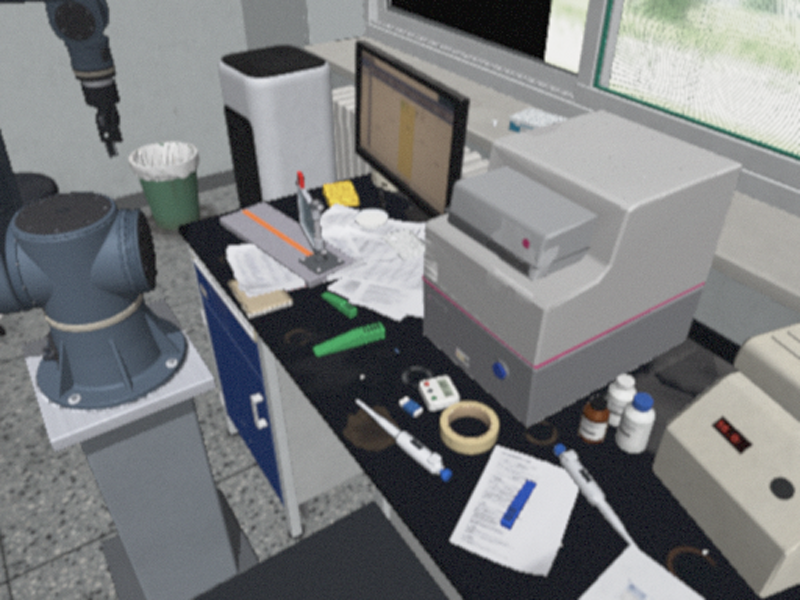

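View pics/top0b.png

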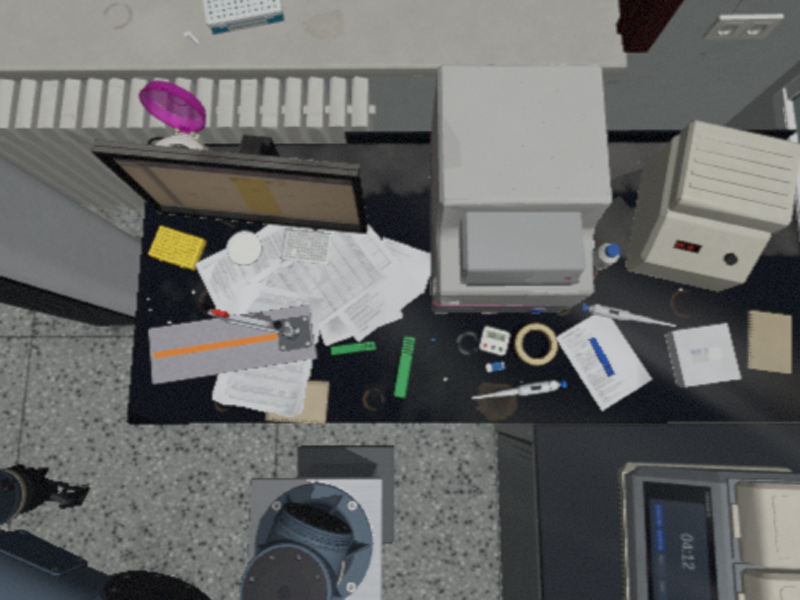

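The top view shows the board's post at about (184,210) in raw 512x384 pixels. The orange line runs left from there, and the red tab is at (140,201). The large green wedge is at (258,235) and the small green decoy at (226,223). The scene view agrees. Next I measure with depth from both views.

```bash
cat > h.py <<'E'
import numpy as np,cv2
def load(f): 
    d=np.load(f); return {k:d[k] for k in d.files}
def cloud(c):
    z=c["range_z"];v,u=np.mgrid[:384,:512]
    P=np.stack([(u-c["cx"])/c["fx"]*z,(v-c["cy"])/c["fy"]*z,z],-1)
    M=np.linalg.inv(c["camera_from_world"])
    W=P@M[:3,:3].T+M[:3,3]; W[z<=0]=np.nan
    return W
def proj(c,p):
    q=c["camera_from_world"][:3,:3]@np.asarray(p)+c["camera_from_world"][:3,3]
    return np.array([c["fx"]*q[0]/q[2]+c["cx"],c["fy"]*q[1]/q[2]+c["cy"]])
def ray(c,uv,z):
    M=np.linalg.inv(c["camera_from_world"]);d=M[:3,:3]@[(uv[0]-c["cx"])/c["fx"],(uv[1]-c["cy"])/c["fy"],1]
    return M[:3,3]+d*(z-M[2,3])/d[2]
E
python3 - <<'E'
from h import *
for n in("top","scene"):
    c=load(n+"0.npz");W=cloud(c);I=c["image"];H=cv2.cvtColor(I,cv2.COLOR_RGB2HSV).astype(int)
    base=(W[...,0]>.2)&(W[...,0]<.8)&(W[...,1]>-.3)&(W[...,1]<.8)&(W[...,2]>-.03)&(W[...,2]<.3)&(H[...,1]>130)&(H[...,2]>60)
    for nm,m in dict(orange=(H[...,0]>5)&(H[...,0]<22),green=(H[...,0]>45)&(H[...,0]<85),red=(H[...,0]<5)|(H[...,0]>174)).items():
        k,L,st,ce=cv2.connectedComponentsWithStats((m&base).astype(np.uint8))
        for i in range(1,k):
            if st[i,4]<12: continue
            Q=W[L==i]; mu=np.median(Q,0); e,V=np.linalg.eigh(np.cov(Q[:,:2].T)); a=V[:,1]; t=(Q[:,:2]-Q[:,:2].mean(0))@a
            print(n,nm,st[i],np.round(mu,3),"z",np.round(np.percentile(Q[:,2],[3,97]),3),"ax",np.round(a,3),"ends",np.round(Q[:,:2].mean(0)+a*t.min(),3),np.round(Q[:,:2].mean(0)+a*t.max(),3))
for n,b in (("top",(85,185,190,130)),("scene",(100,90,200,160))):
    c=load(n+"0.npz");x,y,w,h=b;i=c["image"][y:y+h,x:x+w,::-1]
    cv2.imwrite(f"pics/{n}z.png",cv2.resize(i,(w*4,h*4) if w*4<=800 else None,interpolation=cv2.INTER_CUBIC))
E
```

```text
top orange [ 99 214  78  15 266] [0.472 0.256 0.025] z [0.02  0.031] ax [-0.152  0.988] ends [0.495 0.108] [0.449 0.408]
top green [212 218  29   9 157] [ 0.467 -0.083  0.011] z [-0.003  0.021] ax [-0.095  0.995] ends [ 0.472 -0.142] [ 0.462 -0.031]
top green [252 224  11  31 198] [ 0.393 -0.21   0.013] z [-0.     0.028] ax [-0.986  0.167] ends [ 0.457 -0.221] [ 0.344 -0.202]
top red [136 197  10   6  31] [0.528 0.194 0.196] z [0.159 0.201] ax [0.418 0.908] ends [0.523 0.183] [0.567 0.278]
scene orange [156 135  43  28 103] [0.472 0.239 0.028] z [0.025 0.032] ax [-0.155  0.988] ends [0.493 0.107] [0.447 0.403]
scene green [208 187  15  15  73] [ 0.462 -0.081  0.013] z [0.003 0.02 ] ax [-0.014  1.   ] ends [ 0.463 -0.136] [ 0.462 -0.036]
scene green [224 197   4   6  17] [ 0.474 -0.14   0.012] z [0.002 0.021] ax [-0.985 -0.173] ends [ 0.479 -0.14 ] [ 0.465 -0.142]
scene green [201 208  46  20 336] [ 0.417 -0.224  0.014] z [0.002 0.027] ax [-0.97   0.243] ends [ 0.497 -0.243] [ 0.345 -0.205]
scene red [191 110   3  10  25] [0.525 0.184 0.189] z [0.172 0.201] ax [0.1   0.995] ends [0.524 0.172] [0.526 0.194]
```

View pics/topz.png

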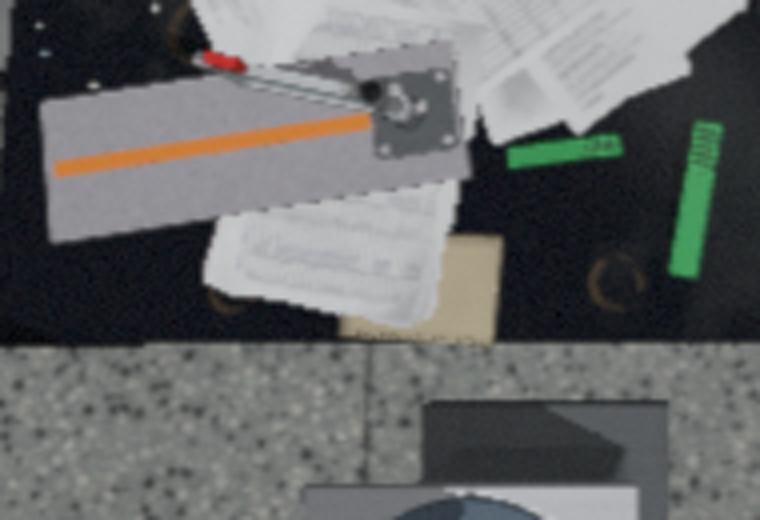

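View pics/scenez.png

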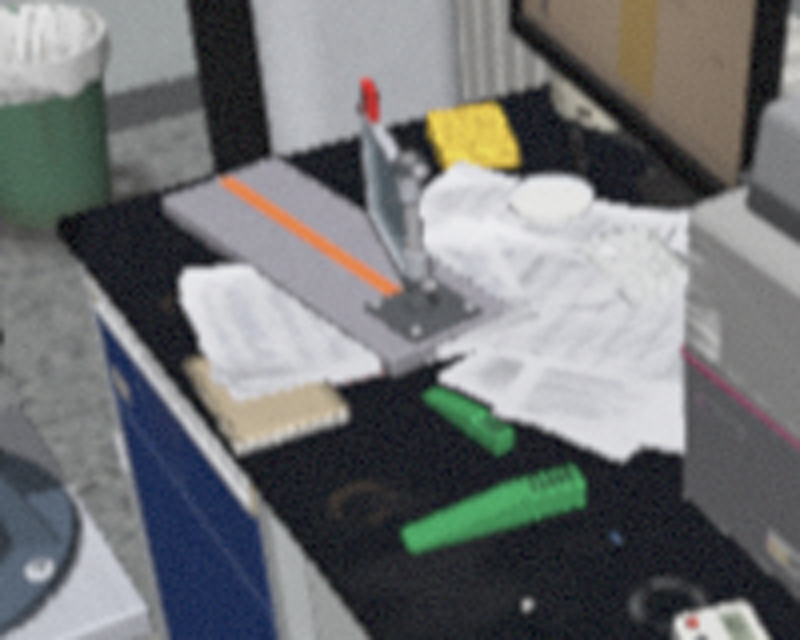

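```bash
cat > m.py <<'E'
from h import *
def subray(c,uv,z): return np.array([ray(c,p,z) for p in uv])
def orange(c):
    I=c["image"];H=cv2.cvtColor(I,cv2.COLOR_RGB2HSV).astype(int);W=cloud(c)
    m=(H[...,0]>5)&(H[...,0]<22)&(H[...,1]>130)&(H[...,2]>100)&(abs(W[...,0]-.48)<.1)&(abs(W[...,1]-.25)<.25)&(W[...,2]>0)&(W[...,2]<.05)
    v,u=np.nonzero(m);Q=subray(c,np.stack([u,v],1),.024)[:,:2]
    vx,vy,x0,y0=cv2.fitLine(Q.astype(np.float32),cv2.DIST_HUBER,0,.001,.001).ravel()
    a=np.array([vx,vy]);a*=np.sign(a[1]);p=np.array([x0,y0]);t=(Q-p)@a
    return p,a,t.min(),t.max()
E
python3 - <<'E'
from m import *
for n in("top","scene"):
    c=load(n+"0.npz");p,a,t0,t1=orange(c)
    print(n,"dir",a.round(4),"len",round(t1-t0,3),"post from far end",(p+a*(t1-.35)).round(4),"post from near",(p+a*(t0-.04)).round(4))
    W=cloud(c)
    # board height
    q=(abs(W[...,0]-.46)<.04)&(abs(W[...,1]-.28)<.1)&(W[...,2]<.06);print("board z",np.nanmedian(W[...,2][q]).round(4))
    H=cv2.cvtColor(c["image"],cv2.COLOR_RGB2HSV).astype(int)
    g=(H[...,0]>45)&(H[...,0]<85)&(H[...,1]>90)&(H[...,2]>50)&(W[...,1]<-.16)&(W[...,1]>-.3)&(W[...,0]>.3)&(W[...,0]<.55)
    v,u=np.nonzero(g);Q=W[g];print(g.sum(),"x",np.percentile(Q[:,0],[0,3,97,100]).round(3))
    l=cv2.fitLine(Q[:,:2].astype(np.float32),cv2.DIST_HUBER,0,.001,.001).ravel();print("fit",l.round(4))
    for s in np.arange(.32,.5,.015):
        k=abs(Q[:,0]-s)<.0075
        if k.sum()>2: print(round(s,3),k.sum(),np.median(Q[k],0).round(4),np.percentile(Q[k,1],[5,95]).round(3))
    # post top/ screen top points
    t=(W[...,2]>.12)&(abs(W[...,0]-.5)<.1)&(W[...,1]>0)&(W[...,1]<.26)&(W[...,2]<.25)
    for b in np.arange(.03,.25,.015):
        k=t&(abs(W[...,1]-b)<.0075)
        if k.sum()>1: print("scr y%.3f"%b,k.sum(),np.nanmedian(W[k],0).round(3),"zmax",W[k][:,2].max().round(3))
E
```

```text
top dir [-0.1524  0.9883] len 0.304 post from far end [0.5025 0.0618] post from near [0.5016 0.0679]
board z 0.0243
322 x [0.343 0.347 0.49  0.497]
fit [ 0.9836 -0.1801  0.4025 -0.2126]
0.35 30 [ 0.351  -0.2058  0.0043] [-0.218 -0.19 ]
0.365 36 [ 0.3645 -0.2059  0.0066] [-0.222 -0.19 ]
0.38 34 [ 0.3816 -0.2098  0.0106] [-0.223 -0.194]
0.395 32 [ 0.3936 -0.2099  0.0131] [-0.226 -0.198]
0.41 34 [ 0.4107 -0.2138  0.0158] [-0.23  -0.198]
0.425 31 [ 0.4249 -0.2178  0.0211] [-0.23  -0.202]
0.44 33 [ 0.4392 -0.2179  0.0233] [-0.234 -0.205]
0.455 31 [ 0.4549 -0.2218  0.0231] [-0.236 -0.208]
0.47 26 [ 0.4701 -0.2238  0.0245] [-0.238 -0.214]
0.485 30 [ 0.4856 -0.2278  0.0236] [-0.242 -0.214]
scr y0.045 10 [0.503 0.048 0.181] zmax 0.183
scr y0.060 43 [0.498 0.059 0.184] zmax 0.204
scr y0.075 14 [0.501 0.071 0.2  ] zmax 0.204
scr y0.090 12 [0.505 0.09  0.166] zmax 0.173
scr y0.105 17 [0.508 0.104 0.162] zmax 0.166
scr y0.120 16 [0.515 0.12  0.161] zmax 0.166
scr y0.135 15 [0.516 0.137 0.163] zmax 0.166
scr y0.150 14 [0.519 0.151 0.163] zmax 0.168
scr y0.165 14 [0.523 0.165 0.161] zmax 0.166
scr 
[... 749 characters left out ...]
] [-0.24  -0.198]
0.47 58 [ 0.4707 -0.2365  0.0207] [-0.242 -0.214]
0.485 49 [ 0.4842 -0.2388  0.0227] [-0.245 -0.199]
scr y0.045 33 [0.501 0.051 0.178] zmax 0.186
scr y0.060 96 [0.497 0.058 0.168] zmax 0.206
scr y0.075 6 [0.494 0.069 0.183] zmax 0.203
scr y0.090 2 [0.506 0.093 0.124] zmax 0.127
scr y0.105 3 [0.508 0.109 0.165] zmax 0.165
scr y0.120 16 [0.51  0.119 0.16 ] zmax 0.168
scr y0.135 12 [0.515 0.136 0.143] zmax 0.166
scr y0.150 15 [0.518 0.151 0.161] zmax 0.167
scr y0.165 12 [0.521 0.165 0.164] zmax 0.198
scr y0.180 41 [0.525 0.182 0.176] zmax 0.202
scr y0.195 19 [0.526 0.194 0.184] zmax 0.204
scr y0.210 15 [0.53  0.208 0.158] zmax 0.198
scr y0.225 13 [0.531 0.222 0.14 ] zmax 0.166
```

Both views agree:

| Item | Position |
|---|---|
| Post | (0.502, 0.064) |
| Line direction | (-0.152, 0.988) |
| Board z | 0.024 |
| Tab | (0.527, 0.197), z 0.165–0.200 |
| Screen angle | about +0.35 |
| Wedge block | (0.466, -0.225) |
| Wedge thin end | towards the robot |

I move above the tab first.

```bash
python3 -m inch '[[0.5,-0.4,0.8,-1],[2,-1.5,1.6,-2.5],[4,-3,2,-4],[6,-4.5,2,-6],[8,-6,2,-8],[10,-7.5,2,-10],[12,-9,2,-12],[13.2,-10,2,-13.5],[13.8,-10.7,2,-15],[13.8,-10.76,2,-16]]' 60 60; python3 -m inch '[[0,0,0,0],[0,0,0,0]]'
```

```text
time: 1.8
ee_pos: [0.5284, 0.1943, 0.2615]
tcp_rot: [[0.979, -0.0, 0.203], [-0.203, -0.001, 0.979], [0.0, -1.0, -0.001]]
wrist_force: [-0.2, 0.7, -1.1]
opening: 0.0513
time: 2.0
ee_pos: [0.5286, 0.1938, 0.2611]
tcp_rot: [[0.979, -0.001, 0.203], [-0.203, -0.001, 0.979], [-0.001, -1.0, -0.001]]
wrist_force: [-0.3, -0.3, -0.1]
opening: 0.0512
```

```bash
python3 -m inch '[[-0.08,0.12,-0.8,0],[-0.08,0.12,-1.8,0],[-0.08,0.12,-2.6,0],[-0.08,0.12,-3,0],[-0.08,0.12,-3.2,0],[-0.08,0.12,-3.2,0],[-0.08,0.12,-3.2,0]]'
python3 - <<'E'
from workcell import *
import cv2,numpy as np
for n in("scene","top"):
    c=camera(n);np.savez(f"{n}1.npz",**c)
a=np.load("scene1.npz")["image"][80:200,130:260,::-1];b=np.load("top1.npz")["image"][150:270,100:230,::-1]
cv2.imwrite("pics/p1.png",cv2.resize(np.hstack([a,b]),None,fx=3,fy=3,interpolation=cv2.INTER_CUBIC))
E
```

```text
time: 2.7
ee_pos: [0.5269, 0.1971, 0.1821]
tcp_rot: [[0.979, 0.001, 0.203], [-0.203, -0.0, 0.979], [0.001, -1.0, -0.0]]
wrist_force: [0.4, -1.4, 1.1]
opening: 0.0511
```

View pics/p1.png

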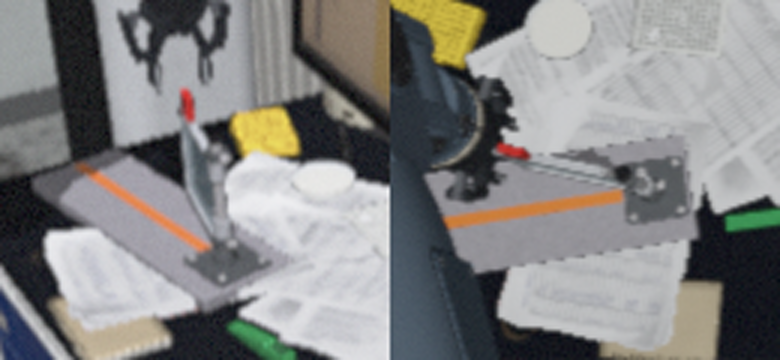

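Run:
```python
from h import *
for n,o in(("scene",(130,80,0)),("top",(100,150,390))):
    c=load(n+"1.npz");W=cloud(c)
    im=cv2.imread("pics/p1.png") if n=="scene" else im
    for p,col in(((.5269,.1971,.174),(255,0,0)),((.5265,.197,.2),(0,255,0)),((.5265,.197,.165),(0,255,255))):
        q=proj(c,p);print(n,p,q.round(1)); cv2.circle(im,(int((q[0]-o[0])*3+o[2]),int((q[1]-o[1])*3)),3,col,1)
    k=(abs(W[...,0]-.527)<.06)&(abs(W[...,1]-.197)<.04)&(W[...,2]>.12)&(W[...,2]<.3)
    Q=W[k];
    for z in np.arange(.16,.3,.01):
        kk=abs(Q[:,2]-z)<.005
        if kk.any(): print(round(z,2),kk.sum(),np.percentile(Q[kk],[0,50,100],axis=0).round(3)[:,:2].tolist())
cv2.imwrite("pics/p1b.png",im)
```

```text
scene (0.5269, 0.1971, 0.174) [191.3 116.3]
scene (0.5265, 0.197, 0.2) [190.6 110. ]
scene (0.5265, 0.197, 0.165) [191.5 118.5]
0.16 12 [[0.518, 0.164], [0.524, 0.185], [0.533, 0.233]]
0.17 15 [[0.517, 0.158], [0.525, 0.181], [0.532, 0.23]]
0.18 13 [[0.52, 0.176], [0.526, 0.184], [0.532, 0.207]]
0.19 12 [[0.521, 0.177], [0.526, 0.184], [0.532, 0.202]]
0.2 14 [[0.52, 0.179], [0.528, 0.192], [0.534, 0.21]]
0.21 10 [[0.492, 0.179], [0.551, 0.192], [0.555, 0.206]]
0.22 23 [[0.485, 0.178], [0.549, 0.19], [0.565, 0.216]]
0.23 20 [[0.486, 0.177], [0.496, 0.19], [0.562, 0.21]]
0.24 25 [[0.486, 0.177], [0.499, 0.194], [0.561, 0.204]]
0.25 25 [[0.471, 0.176], [0.549, 0.192], [0.568, 0.201]]
0.26 54 [[0.467, 0.171], [0.549, 0.191], [0.577, 0.217]]
0.27 48 [[0.468, 0.167], [0.499, 0.189], [0.583, 0.225]]
0.28 66 [[0.468, 0.169], [0.523, 0.189], [0.581, 0.222]]
0.29 58 [[0.467, 0.17], [0.529, 0.186], [0.583, 0.208]]
top (0.5269, 0.1971, 0.174) [141.3 201.3]
top (0.5265, 0.197, 0.2) [138.9 200.3]
top (0.5265, 0.197, 0.165) [142.2 201.8]
0.16 26 [[0.516, 0.158], [0.526, 0.177], [0.541, 0.229]]
0.17 10 [[0.518, 0.158], [0.525, 0.176], [0.529, 0.204]]
0.18 4 [[0.523, 0.183], [0.526, 0.184], [0.531, 0.196]]
0.19 13 [[0.522, 0.183], [0.529, 0.189], [0.535, 0.213]]
0.2 23 [[0.524, 0.182], [0.528, 0.197], [0.551, 0.212]]
0.21 6 [[0.488, 0.184], [0.522, 0.192], [0.56, 0.201]]
0.22 10 [[0.486, 0.181], [0.497, 0.194], [0.563, 0.203]]
0.23 8 [[0.492, 0.182], [0.55, 0.189], [0.561, 0.198]]
0.24 6 [[0.484, 0.182], [0.523, 0.189], [0.552, 0.203]]
0.25 15 [[0.47, 0.178], [0.493, 0.194], [0.57, 0.212]]
0.26 55 [[0.469, 0.177], [0.558, 0.196], [0.579, 0.215]]
0.27 24 [[0.468, 0.175], [0.5, 0.192], [0.579, 0.211]]
0.28 26 [[0.47, 0.175], [0.541, 0.184], [0.584, 0.202]]
0.29 25 [[0.469, 0.176], [0.507, 0.187], [0.582, 0.223]]
```

View pics/p1b.png

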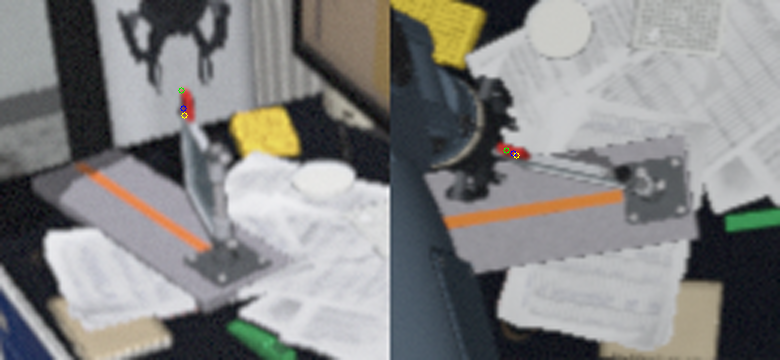

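Run:
```python
from workcell import *
import cv2,numpy as np
print(get_state()["ee_pos"])
c=camera("scene");np.savez("scene2.npz",**c)
a=c["image"][70:140,150:250,::-1]
cv2.imwrite("pics/p2.png",cv2.resize(a,None,fx=8,fy=8,interpolation=cv2.INTER_CUBIC))
```

```text
[0.52703969 0.19699086 0.18198322]
```

View pics/p2.png

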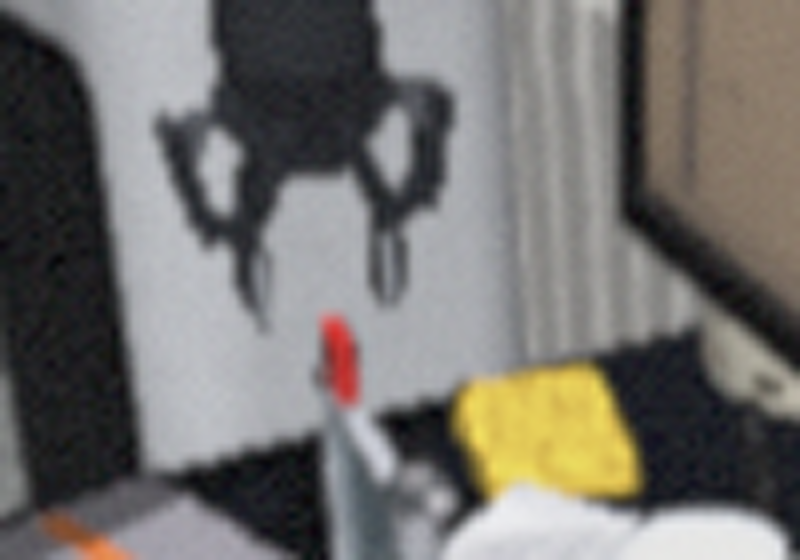

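Run:
```python
from h import *
c=load("scene2.npz")
for s in(-1,1):
    for off in (.026,.032):
        for z in(.174,.18,.19,.2,.21):
            print(s,off,z,proj(c,(.527+s*off*.979,.197-s*off*.203,z)).round(1))
W=cloud(c)
for r in range(95,118): print(r,[(u,W[r,u].round(3).tolist()) for u in range(178,204) if W[r,u,2]>.17 and abs(W[r,u,1]-.197)<.05 and W[r,u,0]<.6][:9])
```

```text
-1 0.026 0.174 [184.7 117.4]
-1 0.026 0.18 [184.5 116. ]
-1 0.026 0.19 [184.2 113.6]
-1 0.026 0.2 [184.  111.1]
-1 0.026 0.21 [183.7 108.6]
-1 0.032 0.174 [183.1 117.7]
-1 0.032 0.18 [182.9 116.3]
-1 0.032 0.19 [182.7 113.8]
-1 0.032 0.2 [182.4 111.4]
-1 0.032 0.21 [182.1 108.9]
1 0.026 0.174 [198.  115.2]
1 0.026 0.18 [197.9 113.8]
1 0.026 0.19 [197.7 111.4]
1 0.026 0.2 [197.4 108.9]
1 0.026 0.21 [197.2 106.5]
1 0.032 0.174 [199.5 115. ]
1 0.032 0.18 [199.4 113.5]
1 0.032 0.19 [199.2 111.1]
1 0.032 0.2 [199.  108.7]
1 0.032 0.21 [198.8 106.2]
95 [(179, [0.493, 0.212, 0.262]), (180, [0.488, 0.191, 0.271]), (181, [0.494, 0.194, 0.268]), (182, [0.495, 0.188, 0.27]), (183, [0.496, 0.182, 0.272]), (184, [0.502, 0.187, 0.269]), (196, [0.549, 0.185, 0.259]), (197, [0.551, 0.181, 0.26]), (198, [0.555, 0.18, 0.259])]
96 [(178, [0.487, 0.207, 0.262]), (179, [0.493, 0.213, 0.258]), (180, [0.488, 0.192, 0.267]), (181, [0.493, 0.194, 0.265]), (182, [0.498, 0.196, 0.263]), (183, [0.499, 0.19, 0.265]), (196, [0.55, 0.19, 0.253]), (198, [0.553, 0.179, 0.256]), (199, [0.558, 0.181, 0.254])]
97 [(178
[... 3565 characters left out ...]
91, [0.522, 0.186, 0.193]), (192, [0.526, 0.185, 0.193]), (193, [0.525, 0.176, 0.197]), (194, [0.532, 0.181, 0.193])]
114 [(190, [0.526, 0.205, 0.181]), (191, [0.523, 0.189, 0.188]), (192, [0.523, 0.181, 0.191]), (193, [0.527, 0.18, 0.19]), (194, [0.529, 0.175, 0.192])]
115 [(190, [0.53, 0.215, 0.172]), (191, [0.521, 0.185, 0.186]), (192, [0.525, 0.186, 0.184]), (193, [0.529, 0.185, 0.184]), (194, [0.531, 0.18, 0.185])]
116 [(190, [0.527, 0.209, 0.17]), (191, [0.522, 0.188, 0.18]), (192, [0.522, 0.18, 0.183]), (193, [0.527, 0.182, 0.181]), (194, [0.535, 0.189, 0.176])]
117 [(191, [0.523, 0.193, 0.174]), (192, [0.523, 0.183, 0.178]), (193, [0.525, 0.179, 0.179]), (194, [0.531, 0.183, 0.175])]
```

The camera shows the fingertips about 25 mm higher than the stated tool geometry: rows 107–110, so z about 0.207, where I expected 0.174. Closing here will show whether the pads reach the tab.

```bash
python3 -m inch '[[0,0,0,0],[0,0,0,0],[0,0,0,0],[0,0,0,0],[0,0,0,0],[0,0,0,0]]' 0 40;  python3 - <<'E'
from workcell import *
import cv2,numpy as np
c=camera("scene");np.savez("scene3.npz",**c)
a=c["image"][70:140,150:250,::-1]
c=camera("top");np.savez("top3.npz",**c)
b=c["image"][165:235,100:200,::-1]
cv2.imwrite("pics/p3.png",cv2.resize(np.hstack([a,b]),None,fx=4,fy=4,interpolation=cv2.INTER_CUBIC))
E
```

```text
time: 3.45
ee_pos: [0.527, 0.1969, 0.1818]
tcp_rot: [[0.979, 0.0, 0.203], [-0.203, -0.0, 0.979], [0.0, -1.0, -0.0]]
wrist_force: [-0.1, 0.9, 0.3]
opening: -0.0002
```

View pics/p3.png

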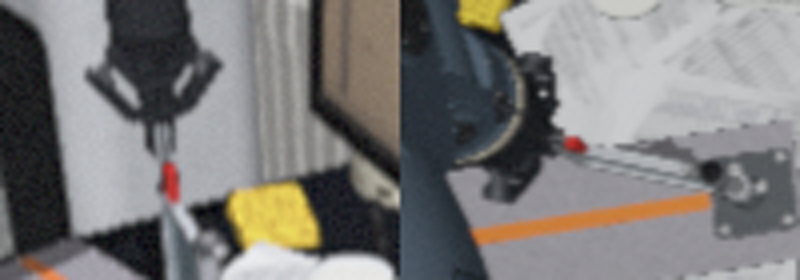

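The jaws shut above the tab with the tip at row 110, so z about 0.200. The real fingertips therefore sit about 18 mm above the reported ee z, 26 mm higher than the text says. I correct z for that, reopen and go 30 mm lower.

```bash
python3 -m inch '[[0,0,0.1,0],[0,0,0.1,0],[0,0,0.1,0],[0,0,0.1,0],[0,0,-0.2,0],[0,0,-0.6,0],[0,0,-1,0],[0,0,-1.2,0],[0,0,-1.2,0]]' 50 40;  python3 - <<'E'
from workcell import *
import cv2,numpy as np
c=camera("scene");np.savez("scene3.npz",**c)
a=c["image"][70:140,150:250,::-1]
cv2.imwrite("pics/p4.png",cv2.resize(a,None,fx=6,fy=6,interpolation=cv2.INTER_CUBIC))
E
```

```text
time: 4.45
ee_pos: [0.5264, 0.1967, 0.1507]
tcp_rot: [[0.979, -0.001, 0.203], [-0.203, -0.001, 0.979], [-0.001, -1.0, -0.001]]
wrist_force: [0.2, -0.1, 0.0]
opening: 0.0426
```

View pics/p4.png

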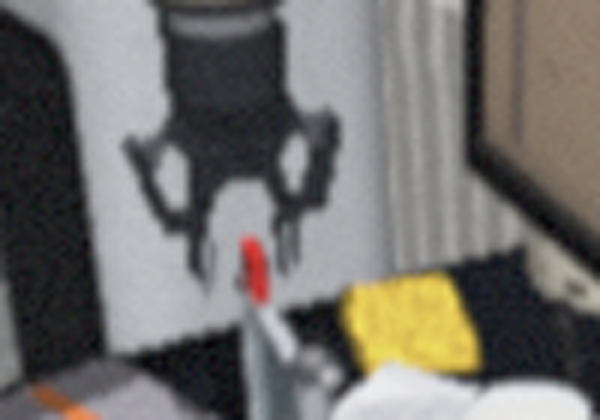

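The pads now straddle the red tab in the (raw) region around (191,115), so I close.

```bash
python3 -m inch '[[0,0,0,0],[0,0,0,0],[0,0,0,0],[0,0,0,0],[0,0,0,0]]' 0 40;  python3 - <<'E'
from workcell import *
import cv2,numpy as np
c=camera("scene");np.savez("scene3.npz",**c)
a=c["image"][70:140,150:250,::-1]
c=camera("top");np.savez("top3.npz",**c)
b=c["image"][165:235,100:200,::-1]
cv2.imwrite("pics/p5.png",cv2.resize(np.hstack([a,b]),None,fx=4,fy=4,interpolation=cv2.INTER_CUBIC))
E
```

```text
time: 5.0
ee_pos: [0.5273, 0.1969, 0.1518]
tcp_rot: [[0.979, 0.001, 0.203], [-0.203, -0.0, 0.979], [0.001, -1.0, -0.0]]
wrist_force: [3.0, -1.1, 3.6]
opening: 0.0111
```

View pics/p5.png

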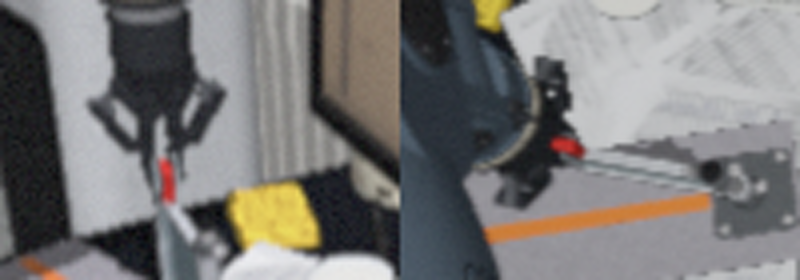

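```bash
python3 -m inch '[[-0.15,0.02,0,0.35],[-0.45,0.07,0,1],[-0.8,0.09,0,1.8],[-1.15,0.1,0,2.55],[-1.45,0.08,0,3.2],[-1.7,0.05,0,3.75],[-1.84,0.03,0,4.1],[-1.84,0.03,0,4.1],[-1.84,0.03,0,4.1],[-1.84,0.03,0,4.1]]'
cat > scr.py <<'E'
from workcell import *
from m import *
import sys
tag=sys.argv[1]
A=[]
for n in("scene","top"):
    c=camera(n);np.savez(f"{n}_{tag}.npz",**c);W=cloud(c)
    p,a,_,_=orange(load(f"{n}0.npz"));post=p+a*0
    x=np.array([a[1],-a[0]])
    d=W[...,:2]-np.array([.502,.0645]); X=(W[...,:2]-p)@x; Y=d@a; Z=W[...,2]
    m=(Z>.154)&(Z<.170)&(abs(X)<.03)&(Y>.025)&(Y<.115)
    r=np.polyfit(Y[m],X[m],1) if m.sum()>10 else None
    print(n,m.sum(),"rail slope,x0:",None if r is None else r.round(4),"mean X,Y",X[m].mean().round(4),Y[m].mean().round(4))
    H=cv2.cvtColor(c["image"],cv2.COLOR_RGB2HSV).astype(int)
    t=((H[...,0]<5)|(H[...,0]>174))&(H[...,1]>130)&(Z>.16)&(Z<.22)&(abs(X)<.05)
    print("  tab",t.sum(),X[t].mean().round(4),Y[t].mean().round(4))
    b=(slice(85,205),slice(130,260)) if n=="scene" else (slice(150,270),slice(80,210))
    A.append(c["image"][b][:,:,::-1])
cv2.imwrite(f"pics/s_{tag}.png",cv2.resize(np.hstack(A),None,fx=3,fy=3,interpolation=cv2.INTER_CUBIC))
s=get_state();print(s["time"],np.round(s["ee_pos"],4),np.round(s["wrist_force"],1))
E
python3 scr.py a
```

```text
time: 6.1
ee_pos: [0.4812, 0.1974, 0.1517]
tcp_rot: [[0.988, 0.0, -0.151], [0.151, -0.001, 0.988], [0.0, -1.0, -0.001]]
wrist_force: [0.8, -4.5, 2.8]
opening: 0.0116
scene 58 rail slope,x0: [ 0.0282 -0.0063] mean X,Y -0.0044 0.0692
  tab 100 0.0297 -0.6951
top 85 rail slope,x0: [-0.0041 -0.0013] mean X,Y -0.0016 0.0709
  tab 48 0.0202 -0.4374
6.2 [0.4812 0.1974 0.1517] [ 1.6 -4.4  3.5]
```

View pics/s_a.png

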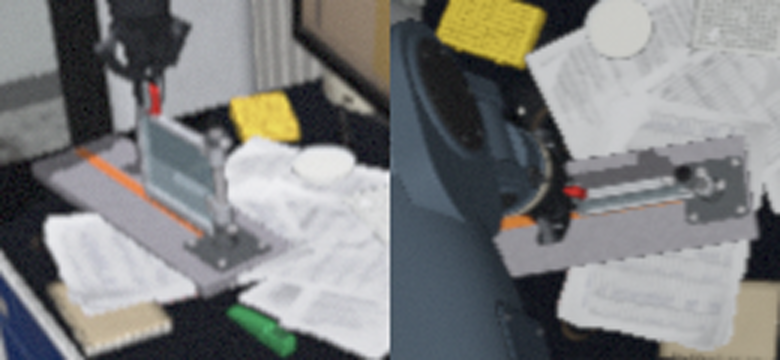

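The screen now stands over the orange line: the scene view shows it parallel, and the slope in the top view is -0.004. I release and lift.

```bash
python3 -m inch '[[0,0,0,0],[0,0,0,0],[0,0,0,0],[0,0,0,0],[0,0,1,0],[0,0,2.5,0],[0,-1,4,-1],[0,-3,4,-2.5],[-0.5,-5,4,-4],[-0.5,-7,4,-5.5]]' 60 40; python3 scr.py b
```

```text
time: 7.2
ee_pos: [0.4677, 0.0226, 0.2521]
tcp_rot: [[0.945, 0.001, 0.326], [-0.326, -0.0, 0.945], [0.001, -1.0, -0.0]]
wrist_force: [2.1, 0.2, 0.2]
opening: 0.0513
scene 63 rail slope,x0: [-0.0011 -0.005 ] mean X,Y -0.0051 0.0713
  tab 112 0.0252 -0.5964
top 0 rail slope,x0: None mean X,Y nan nan
  tab 29 0.0401 -0.9551
7.3 [0.4683 0.0191 0.2521] [ 0.5  0.5 -0.6]scr.py:13: RuntimeWarning: Mean of empty slice.
  print(n,m.sum(),"rail slope,x0:",None if r is None else r.round(4),"mean X,Y",X[m].mean().round(4),Y[m].mean().round(4))
  ret = ret.dtype.type(ret / rcount)
```

View pics/s_b.png

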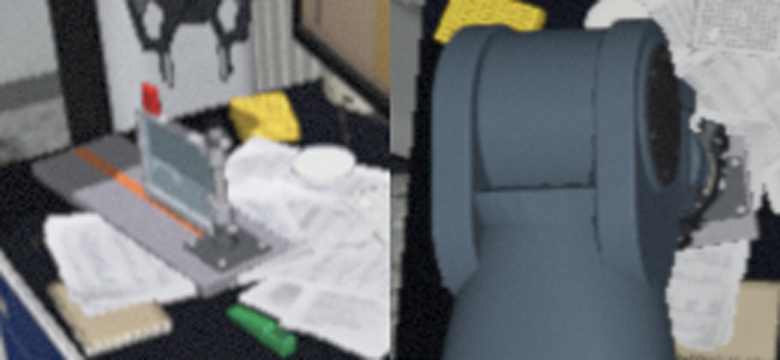

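```bash
python3 -m inch '[[0,-1.5,0,-1.7],[0,-3,-0.5,-3.4],[0,-4.5,-1,-5.1],[0,-6,-2,-6.8],[0,-7.5,-3,-8.5],[0,-9,-4,-10.2],[0,-9.6,-5,-11.9],[-0.05,-9.73,-5.2,-13.6],[-0.05,-9.73,-5.2,-15.3],[-0.05,-9.73,-5.2,-16.26]]' 60 100
python3 - <<'E'
from workcell import *
import cv2,numpy as np
from h import *
A=[]
for n in("scene","top"):
    c=camera(n);np.savez(f"{n}_w.npz",**c)
    b=(slice(155,275),slice(170,300)) if n=="scene" else (slice(170,290),slice(200,330))
    A.append(c["image"][b][:,:,::-1])
    W=cloud(c);H=cv2.cvtColor(c["image"],cv2.COLOR_RGB2HSV).astype(int)
    g=(H[...,0]>45)&(H[...,0]<85)&(H[...,1]>90)&(H[...,2]>50)&(W[...,1]<-.16)&(W[...,1]>-.3)&(W[...,0]>.3)&(W[...,0]<.55)
    c0=load(n+"0.npz");print(n,g.sum())
cv2.imwrite(f"pics/w1.png",cv2.resize(np.hstack(A),None,fx=3,fy=3,interpolation=cv2.INTER_CUBIC))
s=get_state();print(s["time"],np.round(s["ee_pos"],4),np.round(s["tcp_rot"],3).tolist())
E
```

```text
time: 8.3
ee_pos: [0.467, -0.2238, 0.1216]
tcp_rot: [[-0.191, -0.002, 0.982], [-0.982, -0.0, -0.191], [0.001, -1.0, -0.002]]
wrist_force: [-0.2, 0.5, 0.6]
opening: 0.0513
scene 528
top 0
8.4 [ 0.4672 -0.2238  0.1219] [[-0.186, -0.002, 0.983], [-0.983, -0.001, -0.186], [0.001, -1.0, -0.002]]
```

View pics/w1.png

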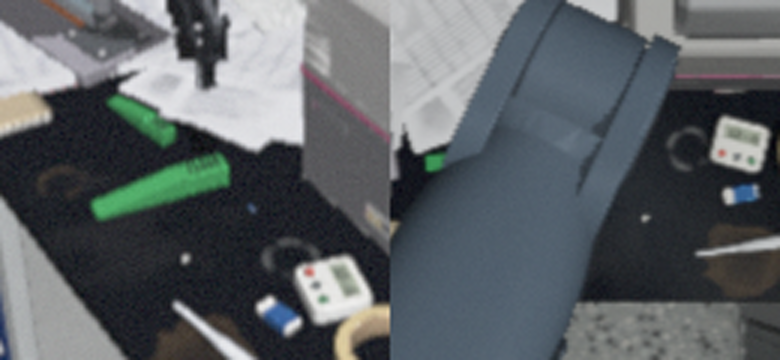

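The gripper at raw (236,180) hangs over the block end with its jaws across the wedge. I descend, allowing for the z offset.

```bash
python3 -m inch '[[0,0,-0.8,0],[0,0,-2,0],[0,0,-3.2,0],[0,0,-4.2,0],[0,0,-4.8,0],[0,0,-5.1,0],[0,0,-5.25,0],[0,0,-5.25,0]]'
python3 - <<'E'
from workcell import *
import cv2,numpy as np
c=camera("scene");np.savez("scene_w2.npz",**c)
cv2.imwrite("pics/w2.png",cv2.resize(c["image"][165:265,180:300,::-1],None,fx=6,fy=6,interpolation=cv2.INTER_CUBIC))
E
```

```text
time: 9.2
ee_pos: [0.4675, -0.2237, -0.0091]
tcp_rot: [[-0.185, -0.001, 0.983], [-0.983, -0.001, -0.185], [0.001, -1.0, -0.001]]
wrist_force: [1.0, 0.3, -0.0]
opening: 0.0511
```

View pics/w2.png

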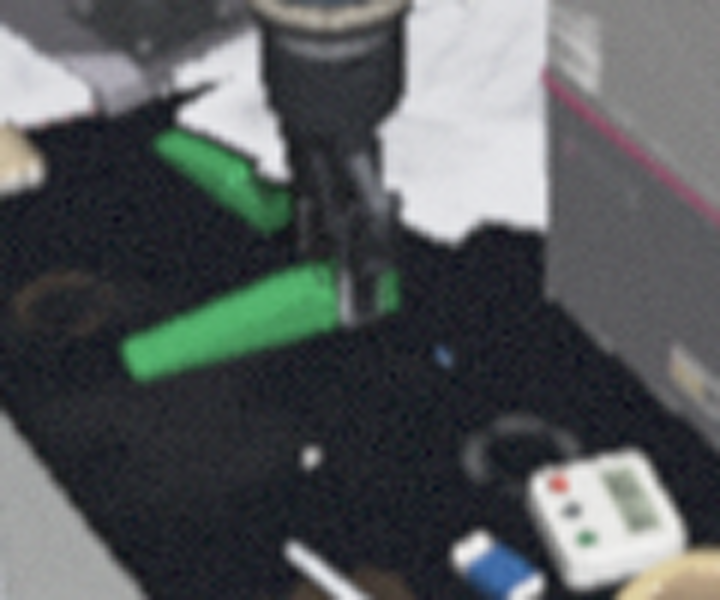

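The finger stands beside the block at raw (239,215) with no contact force. I go 3 mm lower and close.

```bash
python3 -m inch '[[0,0,-0.12,0],[0,0,-0.12,0],[0,0,-0.12,0],[0,0,-0.12,0],[0,0,-0.12,0],[0,0,-0.12,0],[0,0,-0.12,0]]' 0 80; python3 -m inch '[[0,0,0.3,0],[0,0,1,0],[0,0,2,0],[0,0,3,0],[0,0,3,0]]'
python3 - <<'E'
from workcell import *
import cv2,numpy as np
c=camera("scene");np.savez("scene_w3.npz",**c)
cv2.imwrite("pics/w3.png",cv2.resize(c["image"][145:245,180:300,::-1],None,fx=6,fy=6,interpolation=cv2.INTER_CUBIC))
E
```

```text
time: 9.95
ee_pos: [0.4682, -0.2242, -0.011]
tcp_rot: [[-0.185, 0.0, 0.983], [-0.983, -0.001, -0.185], [0.001, -1.0, 0.0]]
wrist_force: [-0.8, 0.2, 5.8]
opening: 0.0238
time: 10.45
ee_pos: [0.4701, -0.2251, 0.0676]
tcp_rot: [[-0.185, 0.005, 0.983], [-0.983, -0.004, -0.185], [0.003, -1.0, 0.005]]
wrist_force: [0.3, -0.4, -1.3]
opening: 0.0238
```

View pics/w3.png

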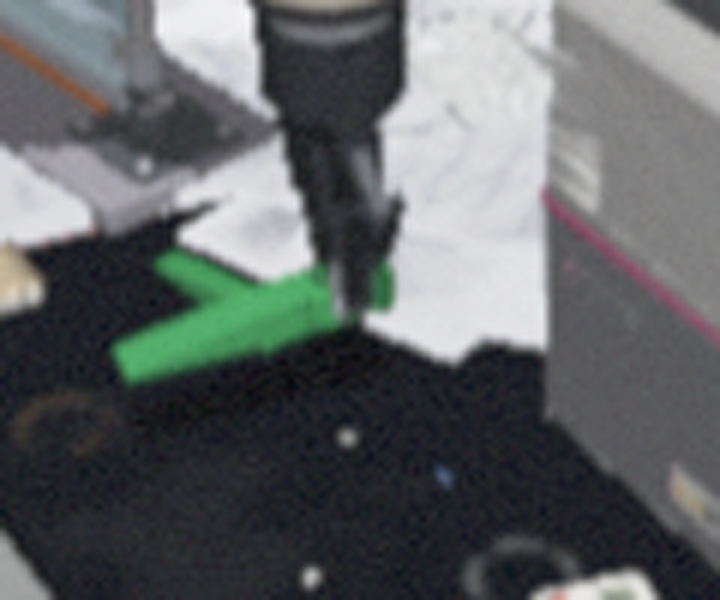

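The wedge is held level, 24 mm between the pads. I lift it high and carry it over, turning the thin end towards the post.

```bash
python3 -m inch '[[0,0.2,0.8,0.5],[0,0.8,2.2,1.5],[0,1.8,3.8,3],[-0.1,3,5.4,4.5],[-0.2,4.5,6.6,6],[-0.3,6,7,7.5],[-0.4,7.5,7,9],[-0.5,9,7,10.5],[-0.6,10.5,7,12],[-0.6,12,7,13.5]]'; python3 -c "
from workcell import *;s=get_state();print(s['qpos'])"
```

```text
time: 11.5
ee_pos: [0.4536, 0.0767, 0.2402]
tcp_rot: [[0.84, 0.003, 0.543], [-0.543, 0.002, 0.84], [0.002, -1.0, 0.003]]
wrist_force: [0.9, 0.5, -0.9]
opening: 0.0238
[ 1.66707671e-01  1.23918640e-01 -7.05202749e-02  1.37319057e+00
  1.16911159e-03  2.31098012e+00]
```

```bash
python3 -m inch '[[0,1.2,0,1],[0,2.8,0,2.4],[0,4.4,0,3.8],[0,6,0,5.2],[0,7.6,0,6.6],[0,9.2,0,7.8],[0.05,10.6,0,8.33],[0.05,11.6,0,8.33],[0.05,11.77,0,8.33],[0.05,11.77,0,8.33]]'; python3 -m inch '[[0,0,-0.8,0],[0,0,-2,0],[0,0,-3.5,0],[0,0,-5,0],[0,0,-6.2,0],[0,0,-7.2,0],[0,0,-7.8,0],[0,0,-8,0],[0,0,-8,0]]'; python3 scr.py c
```

```text
time: 12.5
ee_pos: [0.4544, 0.3712, 0.2391]
tcp_rot: [[0.988, -0.0, -0.154], [0.154, 0.002, 0.988], [0.0, -1.0, 0.002]]
wrist_force: [-0.6, -0.8, -0.6]
opening: 0.0243
time: 13.4
ee_pos: [0.4543, 0.3702, 0.0389]
tcp_rot: [[0.988, -0.001, -0.153], [0.153, 0.001, 0.988], [-0.001, -1.0, 0.001]]
wrist_force: [-0.7, -0.1, -0.6]
opening: 0.0239
scene 62 rail slope,x0: [ 0.0002 -0.0046] mean X,Y -0.0046 0.0718
  tab 111 0.024 -0.5846
top 87 rail slope,x0: [-0.0003 -0.0015] mean X,Y -0.0015 0.07
  tab 67 0.0152 -0.3227
13.5 [0.455  0.3711 0.0401] [-0.7 -0.3 -0.3]
```

View pics/s_c.png

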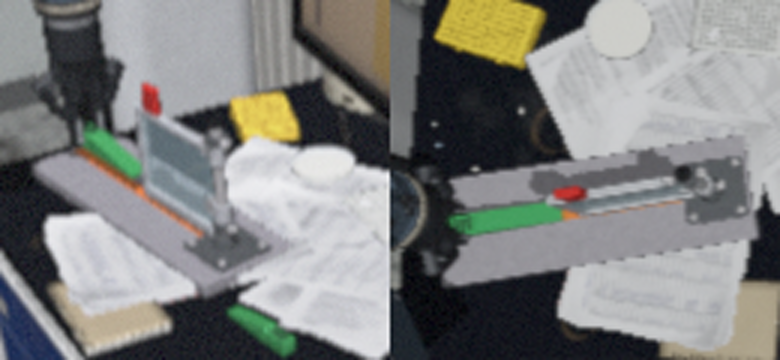

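The screen is on the line (slope 0.000 in both views). The wedge hovers over the line with its thin end towards the free end. Next I measure its lateral offset.

```bash
cat > wd.py <<'E'
from m import *
import sys
def wedge(tag):
    for n in("scene","top"):
        c=load(f"{n}_{tag}.npz");W=cloud(c);p,a,_,_=orange(load(f"{n}0.npz"));x=np.array([a[1],-a[0]])
        H=cv2.cvtColor(c["image"],cv2.COLOR_RGB2HSV).astype(int)
        X=(W[...,:2]-p)@x;Y=(W[...,:2]-np.array([.502,.0645]))@a;Z=W[...,2]
        g=(H[...,0]>45)&(H[...,0]<85)&(H[...,1]>90)&(H[...,2]>50)&(abs(X)<.06)&(Y>.05)&(Y<.36)
        print(n,g.sum(),"Y",np.percentile(Y[g],[0,2,50,98]).round(4))
        for s in np.arange(.12,.36,.02):
            k=g&(abs(Y-s)<.01)
            if k.sum()>4: print("  %.2f"%s,k.sum(),"X med",np.median(X[k]).round(4),np.percentile(X[k],[5,95]).round(4),"Z",np.percentile(Z[k],[10,50,90]).round(4))
wedge(sys.argv[1])
E
python3 wd.py c
```

```text
scene 154 Y [0.1807 0.1884 0.2525 0.3159]
  0.18 5 X med -0.0088 [-0.0131 -0.0048] Z [0.056  0.0595 0.0607]
  0.20 19 X med -0.0068 [-0.0152  0.0021] Z [0.0562 0.0588 0.0626]
  0.22 23 X med -0.0057 [-0.0157  0.0058] Z [0.0549 0.0629 0.0647]
  0.24 26 X med -0.0077 [-0.0158  0.0078] Z [0.0563 0.0645 0.0715]
  0.26 31 X med -0.0073 [-0.0161  0.0069] Z [0.0625 0.07   0.0754]
  0.28 24 X med -0.0115 [-0.0159  0.0062] Z [0.0583 0.0727 0.0766]
  0.30 22 X med -0.0085 [-0.016   0.0063] Z [0.059  0.076  0.0793]
top 248 Y [0.1683 0.1948 0.2588 0.3199]
  0.20 26 X med -0.0028 [-0.0106  0.0057] Z [0.0528 0.0573 0.061 ]
  0.22 39 X med 0.0004 [-0.0113  0.012 ] Z [0.0564 0.0608 0.064 ]
  0.24 39 X med -0.0007 [-0.0122  0.0108] Z [0.0605 0.0629 0.0678]
  0.26 43 X med -0.0014 [-0.0132  0.0105] Z [0.0644 0.0685 0.0733]
  0.28 38 X med -0.0006 [-0.0123  0.0114] Z [0.0683 0.0719 0.0762]
  0.30 44 X med 0.0004 [-0.0125  0.0111] Z [0.0724 0.0752 0.0804]
  0.32 17 X med 0.003 [-0.0067  0.0105] Z [0.0736 0.0748 0.0781]
```

```bash
python3 -m inch '[[0,0,-0.4,0],[0,0,-0.7,0],[0,0,-0.9,0],[0,0,-0.96,0],[0,0,-0.96,0]]';  python3 -m inch '[[0,0,-0.06,0],[0,0,-0.06,0]]'; python3 -m inch '[[0,0,-0.06,0],[0,0,-0.06,0]]'
```

```text
time: 14.0
ee_pos: [0.4548, 0.371, 0.0158]
tcp_rot: [[0.988, 0.0, -0.153], [0.153, 0.002, 0.988], [0.001, -1.0, 0.002]]
wrist_force: [0.3, -0.1, -0.8]
opening: 0.0244
time: 14.2
ee_pos: [0.4548, 0.3711, 0.0143]
tcp_rot: [[0.988, 0.0, -0.154], [0.154, 0.002, 0.988], [0.001, -1.0, 0.002]]
wrist_force: [0.2, 0.1, -1.3]
opening: 0.0242
time: 14.4
ee_pos: [0.455, 0.3712, 0.013]
tcp_rot: [[0.988, 0.001, -0.154], [0.154, 0.003, 0.988], [0.001, -1.0, 0.003]]
wrist_force: [-0.0, 0.0, 0.8]
opening: 0.0241
```

```bash
python3 -m inch '[[0,0,-0.02,0],[0,0,-0.02,0]]'; python3 -m inch '[[0,0,0,0],[0,0,0,0],[0,0,0.12,0],[0,0,0.12,0]]' 45; python3 -m inch '[[0,0,0,0],[0,0,0,0],[0,0,0,0],[0,0,0,0]]' 0 80; python3 scr.py d; python3 wd.py d
```

```text
time: 14.6
ee_pos: [0.455, 0.3712, 0.013]
tcp_rot: [[0.988, 0.001, -0.154], [0.154, 0.003, 0.988], [0.001, -1.0, 0.003]]
wrist_force: [-3.1, -1.2, 8.0]
opening: 0.0242
time: 15.0
ee_pos: [0.4552, 0.3714, 0.0164]
tcp_rot: [[0.988, 0.001, -0.154], [0.154, 0.003, 0.988], [0.002, -1.0, 0.003]]
wrist_force: [0.2, 0.4, -0.8]
opening: 0.0385
time: 15.4
ee_pos: [0.4555, 0.3715, 0.0168]
tcp_rot: [[0.988, 0.002, -0.154], [0.154, 0.004, 0.988], [0.003, -1.0, 0.003]]
wrist_force: [-0.8, -1.6, 7.6]
opening: 0.0236
scene 60 rail slope,x0: [-0.0075 -0.0041] mean X,Y -0.0046 0.0714
  tab 114 0.0249 -0.5924
top 85 rail slope,x0: [ 0.0011 -0.0016] mean X,Y -0.0015 0.0714
  tab 59 0.013 -0.2736
15.5 [0.4554 0.3715 0.0168] [-1.3 -1.7  7.4]
scene 136 Y [0.1846 0.1916 0.2531 0.3161]
  0.20 17 X med -0.0048 [-0.0134  0.006 ] Z [0.0306 0.0335 0.0368]
  0.22 21 X med -0.0051 [-0.0138  0.0062] Z [0.0326 0.0349 0.0395]
  0.24 23 X med -0.0059 [-0.0139  0.0066] Z [0.0346 0.0407 0.0434]
  0.26 25 X med -0.0076 [-0.0168  0.0062] Z [0.0376 0.0432 0.0476]
  0.28 24 X med -0.0083 [-0.0154  0.0069] Z [0.0376 0.0475 0.0519]
  0.30 17 X med -0.0062 [-0.0164  0.0051] Z [0.0385 0.0502 0.0533]
  0.32 5 X med 0.0058 [-0.0014  0.012 ] Z [0.0496 0.0508 0.054 ]
top 229 Y [0.1693 0.194  0.2608 0.3213]
  0.20 26 X med -0.0015 [-0.0097  0.0075] Z [0.0282 0.0316 0.0361]
  0.22 32 X med -0.0011 [-0.0104  0.0103] Z [0.0317 0.0344 0.0374]
  0.24 36 X med 0.0008 [-0.0107  0.0125] Z [0.0328 0.0377 0.0419]
  0.26 39 X med 0.0002 [-0.0119  0.0115] Z [0.0385 0.043  0.0471]
  0.28 38 X med -0.0015 [-0.0131  0.0111] Z [0.0431 0.0462 0.0499]
  0.30 33 X med 0.0013 [-0.0103  0.01  ] Z [0.0448 0.0477 0.05  ]
  0.32 24 X med 0.0041 [-0.0073  0.0116] Z [0.0465 0.0494 0.0553]
```

View pics/s_d.png

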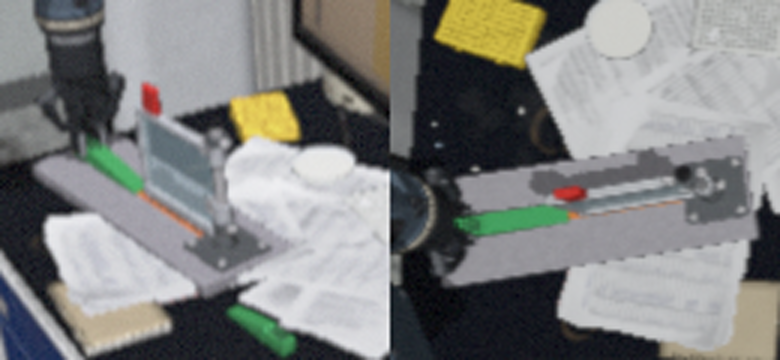

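The wedge lies flat, tip at s about 0.187 and centred on the line. I slide it in.

```bash
python3 -m inch '[[0,0,0.01,0],[0.03,-0.2,0.01,0],[0.06,-0.4,0.01,0],[0.09,-0.6,0.01,0],[0.12,-0.8,0.01,0],[0.15,-0.99,0.01,0],[0.15,-0.99,0.01,0]]'; python3 -m inch '[[0.01,-0.08,0,0],[0.024,-0.16,0,0],[0.036,-0.24,0,0],[0.036,-0.24,0,0]]'
```

```text
time: 16.2
ee_pos: [0.4593, 0.3461, 0.0171]
tcp_rot: [[0.988, 0.002, -0.153], [0.153, 0.003, 0.988], [0.002, -1.0, 0.003]]
wrist_force: [-0.3, 0.2, -0.9]
opening: 0.0236
time: 16.6
ee_pos: [0.4602, 0.3399, 0.0171]
tcp_rot: [[0.988, 0.002, -0.153], [0.153, 0.003, 0.988], [0.002, -1.0, 0.003]]
wrist_force: [-0.1, 0.1, -1.1]
opening: 0.0238
```

```bash
for i in 1; do python3 -m inch '[[0.006,-0.04,-0.01,0],[0.012,-0.08,-0.01,0],[0.018,-0.12,-0.01,0],[0.018,-0.12,-0.01,0]]'; done; python3 -m inch '[[0.006,-0.04,0,0],[0.012,-0.08,0,0],[0.018,-0.12,0,0],[0.018,-0.12,0,0]]'|egrep 'ee|wrist';python3 -m inch '[[0.006,-0.04,0,0],[0.012,-0.08,0,0],[0.018,-0.12,0,0],[0.018,-0.12,0,0]]'|egrep 'ee|wrist'
```

```text
time: 17.0
ee_pos: [0.4607, 0.3368, 0.0168]
tcp_rot: [[0.988, 0.002, -0.153], [0.153, 0.003, 0.988], [0.003, -1.0, 0.003]]
wrist_force: [0.2, -0.5, 0.2]
opening: 0.0239
ee_pos: [0.4612, 0.3336, 0.0168]
wrist_force: [-0.2, 0.1, 0.0]
ee_pos: [0.4617, 0.3304, 0.0168]
wrist_force: [0.3, -0.5, -0.4]
```

```bash
cat > ok.py <<'E'
from workcell import *
import numpy as np,sys
s=get_state();f=s["wrist_force"];p=-(f@np.array([.152,-.988,0]))
print(round(s["time"],2),np.round(s["ee_pos"],4),"f",np.round(f,1),"push",round(p,1));sys.exit(0 if p<float(sys.argv[1]) else 1)
E
python3 -m inch '[[0.009,-0.06,0,0],[0.009,-0.06,0,0]]' >/dev/null; python3 ok.py 2.5 && python3 -m inch '[[0.009,-0.06,0,0],[0.009,-0.06,0,0]]' >/dev/null && python3 ok.py 2.5 && python3 -m inch '[[0.009,-0.06,0,0],[0.009,-0.06,0,0]]' >/dev/null && python3 ok.py 2.5 && python3 -m inch '[[0.009,-0.06,0,0],[0.009,-0.06,0,0]]' >/dev/null && python3 ok.py 2.5 && python3 -m inch '[[0.009,-0.06,0,0],[0.009,-0.06,0,0]]' >/dev/null && python3 ok.py 2.5 && python3 -m inch '[[0.009,-0.06,0,0],[0.009,-0.06,0,0]]' >/dev/null && python3 ok.py 2.5
```

```text
18.0 [0.4619 0.3289 0.0169] f [ 0.7  0.2 -2. ] push 0.1
18.2 [0.4622 0.3279 0.017 ] f [-0.7  4.4 -0.9] push 4.5
```

```bash
python3 -m inch '[[0.006,-0.04,0,0],[0.006,-0.04,0,0]]' >/dev/null; python3 ok.py 8 && python3 -m inch '[[0.006,-0.04,0,0],[0.006,-0.04,0,0]]' >/dev/null && python3 ok.py 8
```

```text
18.4 [0.4623 0.3277 0.0172] f [-2.   7.6 -1.6] push 7.8
18.6 [0.4623 0.3277 0.0174] f [-2.8  9.  -1.2] push 9.3
```

```bash
python3 scr.py e; python3 wd.py e | grep Y
```

```text
scene 62 rail slope,x0: [ 0.0163 -0.0058] mean X,Y -0.0047 0.0704
  tab 124 0.0232 -0.5789
top 89 rail slope,x0: [ 0.0001 -0.0013] mean X,Y -0.0013 0.0717
  tab 64 0.0152 -0.309
18.7 [0.4624 0.3277 0.0173] [-1.3  7.2 -0.6]
scene 112 Y [0.145  0.1512 0.2186 0.2718]
top 163 Y [0.1587 0.1677 0.2291 0.2745]
```

View pics/s_e.png

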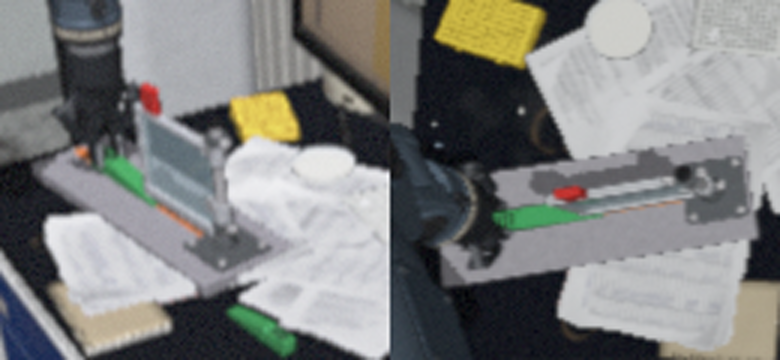

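The wedge has gone under the free end and made contact, and the screen is still on the line. I raise the push gradually.

```bash
python3 -m inch '[[0.009,-0.06,0,0],[0.009,-0.06,0,0],[0.009,-0.06,0,0]]' >/dev/null; python3 ok.py 15 && python3 -m inch '[[0.005,-0.04,0,0],[0.012,-0.08,0,0],[0.012,-0.08,0,0]]' >/dev/null && python3 ok.py 15
```

```text
19.0 [0.4625 0.3275 0.0176] f [-2.1 10.1 -1.5] push 10.3
19.3 [0.4627 0.327  0.018 ] f [-3.  12.5 -1.9] push 12.8
```

```bash
python3 -m inch '[[0,-0.05,-0.01,0],[0.005,-0.1,-0.02,0],[0.005,-0.1,-0.02,0]]' >/dev/null; python3 ok.py 15.5 && python3 -m inch '[[0.002,-0.06,-0.01,0],[0.004,-0.11,-0.01,0],[0.004,-0.11,-0.01,0]]' >/dev/null && python3 ok.py 15
```

```text
19.6 [0.4629 0.3264 0.0179] f [-2.5 14.7 -0.2] push 14.9
19.9 [0.463  0.326  0.0183] f [-3.4 17.2 -0.2] push 17.5
```

```bash
python3 -m inch '[[0.002,-0.06,0,0],[0.004,-0.11,0,0],[0.004,-0.11,0,0]]' >/dev/null; python3 ok.py 15; python3 scr.py f
```

```text
20.2 [0.4631 0.3259 0.0189] f [-4.3 19.2 -1. ] push 19.6
scene 61 rail slope,x0: [ 0.0085 -0.0049] mean X,Y -0.0043 0.0688
  tab 118 0.0226 -0.561
top 88 rail slope,x0: [-0.0036 -0.0009] mean X,Y -0.0012 0.0723
  tab 66 0.016 -0.311
20.3 [0.4631 0.3259 0.0189] [-5.5 18.7 -0.5]
```

View pics/s_f.png

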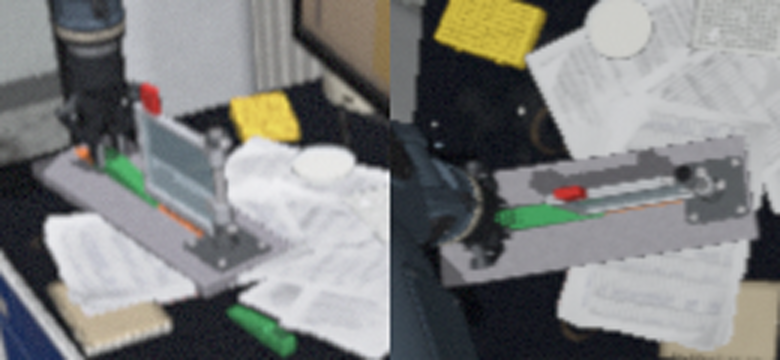

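The push reached about 19 N and the screen has stayed on the line. I relax, open and lift.

```bash
python3 -m inch '[[0,0,0,0],[0,0,0,0]]'; python3 -m inch '[[0,0,0,0],[0,0,0,0],[0,0,0,0],[0,0,0,0],[0,0,0.5,0],[0,0,1.2,0],[0,0.3,2,0],[0,0.8,3,0],[0,1,4,0]]' 55; python3 scr.py g; python3 wd.py g
```

```text
time: 20.5
ee_pos: [0.4628, 0.3262, 0.0188]
tcp_rot: [[0.987, 0.001, -0.159], [0.159, 0.028, 0.987], [0.005, -1.0, 0.027]]
wrist_force: [-1.7, 5.8, -2.2]
opening: 0.0237
time: 21.4
ee_pos: [0.4628, 0.3518, 0.1208]
tcp_rot: [[0.987, 0.001, -0.159], [0.159, 0.028, 0.987], [0.006, -1.0, 0.027]]
wrist_force: [0.4, -0.0, -0.2]
opening: 0.0469
scene 63 rail slope,x0: [-0.0128 -0.0037] mean X,Y -0.0045 0.0699
  tab 108 0.0233 -0.5649
top 89 rail slope,x0: [-0.0074 -0.0006] mean X,Y -0.0011 0.071
  tab 64 0.0148 -0.3101
21.5 [0.4644 0.3529 0.1231] [0.8 1.  0.1]
scene 128 Y [0.1486 0.1536 0.2252 0.2758]
  0.16 8 X med -0.0108 [-0.0124 -0.0073] Z [0.0281 0.0324 0.0357]
  0.18 13 X med -0.0109 [-0.0133  0.0004] Z [0.0326 0.0373 0.0423]
  0.20 22 X med -0.0029 [-0.0136  0.0055] Z [0.0345 0.0416 0.0447]
  0.22 27 X med -0.0084 [-0.0142  0.005 ] Z [0.0344 0.0449 0.048 ]
  0.24 25 X med -0.0079 [-0.0145  0.0034] Z [0.0364 0.0487 0.0521]
  0.26 21 X med -0.0116 [-0.0144 -0.0009] Z [0.033  0.0479 0.0532]
  0.28 11 X med -0.0122 [-0.0149 -0.0017] Z [0.0377 0.0446 0.0529]
top 192 Y [0.1655 0.1698 0.2362 0.2887]
  0.18 15 X med -0.0068 [-0.0111  0.0006] Z [0.0339 0.0364 0.0442]
  0.20 28 X med -0.0031 [-0.0111  0.0074] Z [0.0353 0.0391 0.0427]
  0.22 36 X med 0.0002 [-0.0108  0.0127] Z [0.0393 0.044  0.0467]
  0.24 36 X med -0.0002 [-0.0118  0.0115] Z [0.0424 0.0461 0.0498]
  0.26 35 X med -0.0006 [-0.012   0.0101] Z [0.043  0.0483 0.0524]
  0.28 36 X med -0.0018 [-0.0126  0.0095] Z [0.046  0.0485 0.0526]
```

View pics/s_g.png

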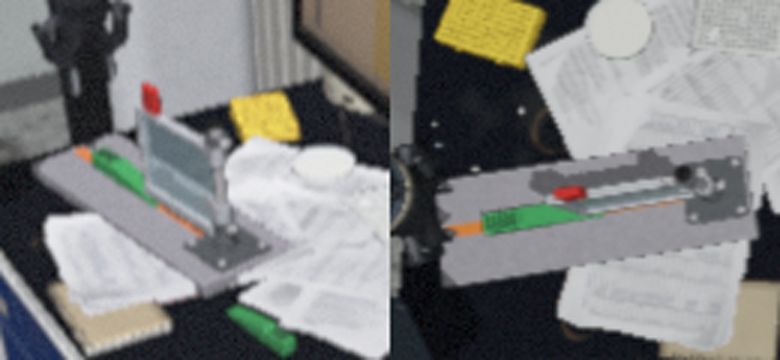

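The wedge lies jammed on its own (green at raw x 240–277 of the top view). Next is the check: shut the gripper and approach the tab from the robot's side.

```bash
python3 -m inch '[[-0.3,-0.2,1,0],[-0.7,-0.8,2.4,0],[-1.11,-1.8,3.6,0],[-1.11,-3,3.9,0],[-1.11,-4.2,3.9,0],[-1.11,-5.4,3.6,0],[-1.11,-6.2,2.8,0],[-1.11,-6.49,2,0],[-1.11,-6.49,1.6,0],[-1.11,-6.49,1.6,0]]' 0 40; python3 scr.py h
```

```text
time: 22.5
ee_pos: [0.4359, 0.1905, 0.1623]
tcp_rot: [[0.987, 0.004, -0.159], [0.159, 0.03, 0.987], [0.008, -1.0, 0.029]]
wrist_force: [-1.0, -0.1, -0.1]
opening: -0.0
scene 61 rail slope,x0: [-0.0017 -0.0048] mean X,Y -0.005 0.0694
  tab 106 0.0244 -0.576
top 89 rail slope,x0: [ 0.0005 -0.0012] mean X,Y -0.0011 0.0696
  tab 54 0.0177 -0.3935
22.6 [0.4368 0.1912 0.1637] [-0.2  0.3 -0.1]
```

View pics/s_h.png

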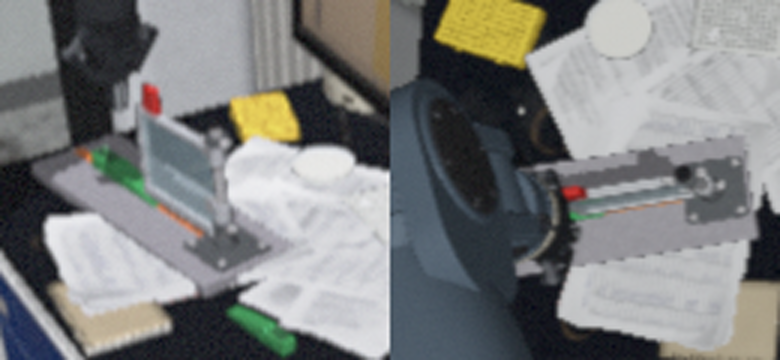

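The shut fingertip stands beside the tab, robot side, at raw (171,120). I approach in steps, watching the force.

```bash
cat > px.py <<'E'
from workcell import *
import numpy as np,sys
s=get_state();f=s["wrist_force"];p=-(f@np.array([.988,.152,0]))
print(round(s["time"],2),np.round(s["ee_pos"],4),"f",np.round(f,1),"press",round(p,1));sys.exit(0 if p<float(sys.argv[1]) else 1)
E
python3 -m inch '[[0.2,0.03,0,0],[0.4,0.06,0,0],[0.4,0.06,0,0]]' >/dev/null; python3 px.py 1.5 && python3 -m inch '[[0.12,0.018,0,0],[0.12,0.018,0,0]]' >/dev/null && python3 px.py 1.5 && python3 -m inch '[[0.12,0.018,0,0],[0.12,0.018,0,0]]' >/dev/null && python3 px.py 1.5 && python3 -m inch '[[0.06,0.009,0,0],[0.06,0.009,0,0]]' >/dev/null && python3 px.py 1.5 && python3 -m inch '[[0.04,0.006,0,0],[0.04,0.006,0,0]]' >/dev/null && python3 px.py 1.5 && python3 -m inch '[[0.04,0.006,0,0],[0.04,0.006,0,0]]' >/dev/null && python3 px.py 1.5 && python3 -m inch '[[0.04,0.006,0,0],[0.04,0.006,0,0]]' >/dev/null && python3 px.py 1.5 && python3 -m inch '[[0.04,0.006,0,0],[0.04,0.006,0,0]]' >/dev/null && python3 px.py 1.5&& python3 -m inch '[[0.04,0.006,0,0],[0.04,0.006,0,0]]' >/dev/null && python3 px.py 1.5
```

```text
22.9 [0.4477 0.1932 0.164 ] f [-0.6 -0.2 -0.7] press 0.6
23.1 [0.4512 0.1938 0.1641] f [-0.1 -0.1 -0.7] press 0.1
23.3 [0.4545 0.1943 0.1641] f [-0.2 -0.4 -0.5] press 0.2
23.5 [0.4561 0.1945 0.1641] f [-0.7  0.1  0.7] press 0.7
23.7 [0.4572 0.1947 0.1641] f [-0.3  0.8 -0.5] press 0.2
23.9 [0.4583 0.1948 0.1641] f [ 0.8  0.3 -0.9] press -0.9
24.1 [0.4594 0.195  0.164 ] f [-0.1  0.  -0.5] press 0.1
24.3 [0.4605 0.1951 0.1641] f [-0.5 -0.3 -0.3] press 0.6
24.5 [0.4616 0.1953 0.164 ] f [-0.5 -0.1 -0.4] press 0.5
```

```bash
python3 -m inch '[[0.02,0.003,0,0],[0.03,0.004,0,0]]' >/dev/null;  python3 px.py 1.5 && python3 -m inch '[[0.02,0.003,0,0],[0.03,0.004,0,0]]' >/dev/null && python3 px.py 1.5 && python3 -m inch '[[0.02,0.003,0,0],[0.03,0.004,0,0]]' >/dev/null && python3 px.py 1.5 && python3 -m inch '[[0.02,0.003,0,0],[0.03,0.004,0,0]]' >/dev/null && python3 px.py 1.5 && python3 -m inch '[[0.02,0.003,0,0],[0.03,0.004,0,0]]' >/dev/null && python3 px.py 1.5 && python3 -m inch '[[0.02,0.003,0,0],[0.03,0.004,0,0]]' >/dev/null && python3 px.py 1.5 && python3 -m inch '[[0.02,0.003,0,0],[0.03,0.004,0,0]]' >/dev/null && python3 px.py 1.5 && python3 -m inch '[[0.02,0.003,0,0],[0.03,0.004,0,0]]' >/dev/null && python3 px.py 1.5 && python3 -m inch '[[0.02,0.003,0,0],[0.03,0.004,0,0]]' >/dev/null && python3 px.py 1.5 && python3 -m inch '[[0.02,0.003,0,0],[0.03,0.004,0,0]]' >/dev/null && python3 px.py 1.5
```

```text
24.7 [0.4623 0.1954 0.164 ] f [-0.7  0.2  0.4] press 0.6
24.9 [0.4627 0.1955 0.164 ] f [-5.6 -0.3  2.3] press 5.6
```

```bash
python3 -m inch '[[0.005,0,0,0],[0.005,0,0,0]]' >/dev/null; python3 px.py 9; python3 -m inch '[[0.012,0.001,0,0],[0.012,0.001,0,0],[0.012,0.001,0,0]]' >/dev/null; python3 px.py 9; python3 scr.py i
```

```text
25.1 [0.4626 0.1955 0.1639] f [-4.9 -0.1  2.4] press 4.9
25.4 [0.4627 0.1955 0.1639] f [-6.5  0.3  3.2] press 6.3
scene 63 rail slope,x0: [ 0.006  -0.0052] mean X,Y -0.0048 0.0709
  tab 106 0.0257 -0.6183
top 88 rail slope,x0: [ 0.0036 -0.0014] mean X,Y -0.0011 0.0701
  tab 47 0.021 -0.4732
25.5 [0.4626 0.1955 0.1639] [-5.6 -0.4  2.6]
```

The screen held 5–6 N without moving (tool x stayed at 0.4626). I back off.

```bash
python3 -m inch '[[-0.2,-0.03,0,0],[-0.6,-0.09,0,0],[-1.2,-0.18,0,0],[-1.8,-0.3,0.5,0],[-2.2,-0.3,1.5,0],[-2.8,0,2.5,0],[-3.8,1,3,0],[-4.8,2.5,3,0],[-5.8,4,3,0],[-6.5,5.5,3,0]]'; python3 -m inch '[[-0.5,1,0,0],[-1,2,0,0],[-1.5,3,0,0],[-1.8,3.5,0,0],[-1.8,3.5,0,0]]'; python3 scr.py j; python3 wd.py j|grep Y
python3 - <<'E'
import cv2,numpy as np
from h import *
a=np.load("top0.npz")["image"];b=np.load("top_j.npz")["image"]
cv2.imwrite("pics/cmp.png",np.vstack([a[120:320,60:460],b[120:320,60:460]])[:,:,::-1])
E
```

```text
time: 26.5
ee_pos: [0.2983, 0.3339, 0.2394]
tcp_rot: [[0.987, 0.006, -0.161], [0.16, 0.032, 0.987], [0.011, -0.999, 0.031]]
wrist_force: [0.5, 0.2, 0.4]
opening: -0.0
time: 27.0
ee_pos: [0.2523, 0.4221, 0.2393]
tcp_rot: [[0.987, 0.006, -0.163], [0.162, 0.032, 0.986], [0.011, -0.999, 0.031]]
wrist_force: [-0.2, -0.1, 0.2]
opening: 0.0001
scene 59 rail slope,x0: [-0.007  -0.0041] mean X,Y -0.0046 0.0717
  tab 108 0.0238 -0.5624
top 88 rail slope,x0: [ 0.0001 -0.0012] mean X,Y -0.0012 0.0705
  tab 60 0.0135 -0.2663
27.1 [0.2534 0.4208 0.2394] [-0.6 -0.1  0.6]
scene 124 Y [0.1473 0.1521 0.2237 0.2771]
top 189 Y [0.1673 0.1734 0.2374 0.2905]
```

View pics/s_j.png

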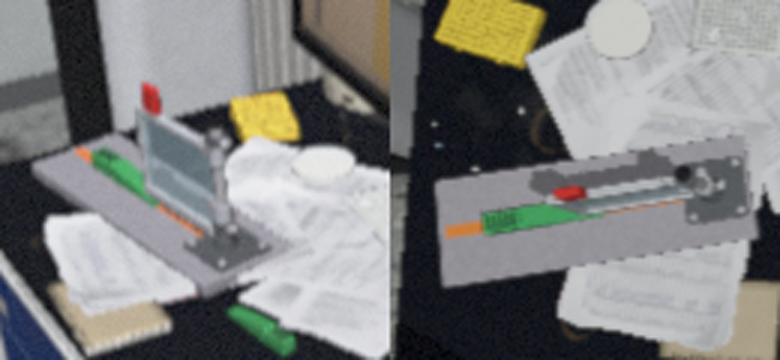

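View pics/cmp.png

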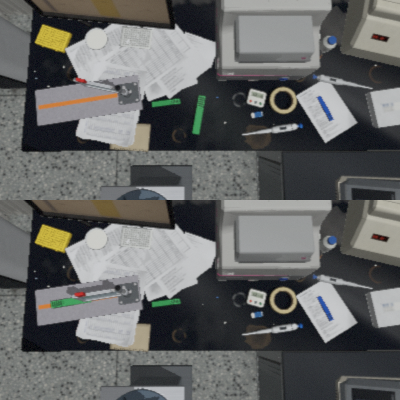

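The screen stands over the line with the wedge jammed along it. The arm is clear, and in the before/after pair nothing else has moved.

```bash
python3 -c "
from workcell import *;print(job_done())"
```

```text
the job is handed in; nothing more can be done
None
```

The job is done and handed in after about 27 s: I swung the screen by its red tab over the orange line and jammed the large green wedge under its free end. I then let go of the wedge, pressed on the tab and withdrew the arm.

**What the last checks showed**
- **Jam:** the final push on the wedge was about 19 N, with the screen still on the line. The wedge stayed put when I let go and lifted away.
- **Press test:** the tab took about 5–6 N sideways from the robot's side for roughly half a second. The fingertip moved less than 0.2 mm.
- **Final pictures:** the angle between the screen's top rail and the line was 0.000 in the top view and about -0.007 in the scene view, which is within noise. The wedge lies flat along the line, and the before/after pictures show nothing else moved.

**What disagreed or went less cleanly**
- **Fingertip height:** the fingertips really sat about 18 mm above the reported tool height, about 26 mm higher than the text says. My first grasp at the tab closed on air above it, so I corrected the height from the pictures.
- **During the push:** the tool tilted by about 1.6° and showed a side force of a few newtons. The hinge force itself could not be measured directly.
- **Press force:** it came out slightly above the "few newtons" I was aiming for.

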